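# Fill the hardener-tin packing box and sweep it with the height gauge

## Task

One compartment of the plywood packing box is empty. Of the tins standing loose beside the box, take the one that fits the compartment without standing above the rim, and set it down gently and upright in there, not dropped from the rim. Then sweep the sliding gauge bar, the one with the upright black grip, over the whole length of the box, past the other end, to check that nothing sticks out, and let go.

Things in the scene. Friction and masses are not known exactly. Their poses are not given: they have to be found in the camera images.
- tin: Loose tin that fits: white, red screw cap, standing upright. Body 52 mm diameter, 64 mm high; cap on top 28 mm diameter, 32 mm high; 96 mm in all, about 0.22 kg. Origin: centre of its underside, z up. Best gripped by the cap from above. Two like-looking tins stand 100 mm or more off: one as slim but 142 mm high (would stick out of the box), one 94 mm wide (does not go in).
- liner: Round cork liner (68 mm) on the floor of the empty compartment. Origin: middle of that floor, 5 mm above the table; z up, y along the row of 3 compartments and the gauge's path. Compartments 84 mm square, 88.5 mm apart. Fixed plywood box 94 mm (x) by 272 mm (y), rim 115 mm above the table; dividers 60 mm high, so fingers opening along y fit best. The others hold tins of the fitting kind.
- gauge (a joint): How far the gauge bar has slid, in m, growing towards the liner's +y: 0 to 0.01 at the start, parked beyond the box's -y end; 0.322 at its stop beyond the other end. A light aluminium bar across the box on side rails, underside 3 mm above the rim, top 134 mm above the table. Slides with about 2 N, stays where left; a tin that sticks out blocks it.
- gauge_grip (a point): Centre of the black upright grip on the gauge bar, 160 mm above the table: a block 14 mm thick along the sliding direction (y), 40 mm wide (x), its foot 134 mm and its top 186 mm above the table. Pinch it from above across the 14 mm, or push it from behind. Axes parallel to the liner's.
Not all that is in view belongs to the job. Leave any purple look-alike of the tin alone.

How it is judged:
On the way, in this order (a step that is already met when the one before it is completed fails the run):
1. the fitting tin stands upright on the floor of the empty compartment, let go (horizontal distance between tin and liner below 0.025 m and z of tin in the frame of liner below 0.006 m and angle between tin's own z axis and vertical below 0.17 rad and contact force between the fingers and tin below 0.5 N), for 0.2 s.
2. the gauge bar has been swept over the box, past its other end (value of joint gauge above 0.3 m), for 0.1 s.
At the end, for the whole second after the job is handed in: The fitting tin rests in the compartment that was empty, within 25 mm of its middle, on the floor (within 6 mm) and upright within 10 degrees, so below the rim; the gauge bar stands past the other end of the box (slid more than 0.30 m of its 0.322 m) (horizontal distance between tin and liner below 0.025 m and z of tin in the frame of liner below 0.006 m and angle between tin's own z axis and vertical below 0.17 rad and linear speed of tin below 0.02 m/s and value of joint gauge above 0.3 m); the robot touches nothing.
It fails at once if the tin is dropped into the compartment (falls at more than 0.8 m/s there, a drop of over 30 mm) (horizontal distance between tin and liner below 0.03 m and z of tin in the frame of liner below 0.09 m and linear speed of tin above 0.8 m/s).
It also fails if it takes over 51 s, if anything falls off the work surface, if the arm or the gripper's body presses on something with over 40 N, if the wrist force passes 120 N, or if a joint passes its speed limit or range.

## Robot

A 7-joint arm with a two-finger parallel gripper is mounted at the origin on the work surface. World frame = base frame: x ahead of the robot, y to its left, z up, the work surface at z = 0. Lengths are in m, angles in rad, forces in N, time in s.
With the tool pointing down it reaches from about 0.425 to 0.95 m from the base axis. Payload 4.7 kg.
Tool frame: the origin (TCP) lies at the very end of the fingers, on their centre line; the grasp point (between the pads) lies 19 mm behind it (arm.grip_depth is the distance from the TCP to the grasp point, in m); z points along the fingers, x is the direction in which the jaws open and shut, and the axes are right-handed (so a half turn about z gives the same grasp; the last joint's range is limited). The gripper opens to 85 mm and grips with 20 to 120 N. Pads are 22 mm wide; open, the fingers measure 114 mm over their backs; the gripper's body (76 mm by 85 mm) begins 54 mm behind the grasp point. The pads swing forward as they close: fully open they stand 13 mm farther back than shut.
Start: joints at [1.116, 0.469, -0.049, 1.532, 0.024, 1.141, -0.082], TCP at [0.279, -0.615, 0.231] pointing down, gripper open.
Joint ranges: [-2.59, 2.59], [-0.33, 1.99], [-1.39, 1.29], [0.1, 2.45], [-1.04, 4.18], [0.21, 1.99], [-2.66, 2.66]. Speed limits (rad/s): [2.57, 2.57, 3.14, 3.14, 3.14, 3.14, 3.14].

## Interface

Orientations are given as a rotation vector (axis times angle).
In Python, from plant import arm gives the robot as it stands.
- The arm moves only by the tool carry_out, never from a script. Its argument "commands" is a list of rows, each a list of 7 numbers: the opening, from 0 (shut) to 1 (fully open), then the shift along the tool's x, y, z in units of 25 mm (1.0 is 25 mm), then the turn, a rotation vector about the tool's x, y, z in units of 6 degrees (1.0 is 6 degrees). A call has 1 to 10 rows; each row is the pose to reach, as a shift and turn from the pose commanded when the call began, along the tool's axes at that moment; what a row does not reach only later rows make up. A row lasts 1/12 s, in which the tool goes at most 41.7 mm and 7.16 degrees, less where a joint would pass 70% of its speed; a pose out of reach is approached as far as the arm can. A call with a gripper value outside its range is refused whole. The fingers move at their own pace and stop on an object; "squeeze" is the grip in N (left out, the last holds). Time passes only in rows, so rows that repeat a pose let the fingers close. It gives the time, the measured TCP pose, the force and the opening at its end, in the units of the state.
- arm.get_state(): the state, without advancing time (a new reading comes with each control period).
- arm.read_camera(name): name is "scene" or "top" or "wrist"; returns a dict with "pixels" (400x640x3 uint8, red, green, blue), "z_map" (400x640 float32, m along the optical axis (not along the pixel's ray), 0 where there is no reading), "fov_y" (degrees; the focal length in pixels is half the picture's height over the tangent of half this angle, whatever the lens; pixels are square), "cx", "cy" (the principal point, pixels), "pose" (4x4, takes a point from camera to world coordinates); the wrist camera has in their place "T_tool_cam" (4x4, takes a point from camera to tool coordinates, whose origin is the TCP and whose axes are the tool frame's). Camera axes: x right, y up, looking along -z (the intrinsics and any distortion apply to the point x, -y, -z); pixel columns grow to the right and rows downward; lengths in m; the calibration is good to about 2 mm. A picture is of the moment at which its call begins: read the wrist's pose just before it.
- arm.hand_in(): hands the job in, once; it reports no verdict.
Trained networks look in a picture, given as the dict that the camera call returned (one of the last four; its "shot" number tells which), for a name from the list of things; names that differ only in an ending like _2 or _b are one class to them, and where a whole thing is asked for, a point or a joint stands for the part that bears it (a point fixed in the world has none). Each returns a list of dicts, best first, with "score" (0 to 1); they miss things now and then, are a little off and sometimes report something else, mostly with a low value. They report only what shows in the picture. A call takes as long as a camera call. They do not tell look-alikes from the thing itself.
- arm.search_frame(picture, query): "uv" ([column, row] in pixels, amid what is visible of it).
- arm.place_of(picture, query): "uv" ([column, row] in pixels: a listed point, or the origin of a listed thing).
The state is a dict: "clock": time; "qpos": joint angles; "dq": joint speeds; "tau": joint torques, N m; "ee_pos": TCP position; "ee_rot": TCP orientation; "ft_force": force on the tool from outside, world axes, zero at the start; "wrist_torque": the same for the moment, N m; "grip_width": finger opening in m.
Only numpy, scipy, OpenCV 4.12 (cv2) and the standard library are available. Lean on these libraries where they do the work, as an engineer would, in place of code of your own. Each camera call takes 0.05 s, during which the arm holds its last target.

## Working session

There is one attempt and no reset: what is moved stays moved. The work goes in short steps, Python scripts to look and compute and a tool call to move; the robot and the scene stay as the last step left them, time stands still between calls to the robot, and variables do not carry over. Pictures are saved under pics/ and viewed, and the job is handed in when it is done.

Besides the shell and the picture viewer there is one more tool, called after "Emit:" by a JSON object that holds its "method" and its "body". carry_out: Moves the arm, as the interface text tells. Its arguments: {"type":"object","properties":{"commands":{"type":"array","items":{"type":"array","items":{"type":"number"}}},"squeeze":{"type":"number"}},"required":["commands"]}

```bash
mkdir -p pics; ls
cat > h.py <<'E'
import numpy as np, cv2
from plant import arm
from scipy.spatial.transform import Rotation as R
def K(p):
    h=p["pixels"].shape[0]; f=h/2/np.tan(np.radians(p["fov_y"])/2); return f,p["cx"],p["cy"]
def pose(p,st=None):
    if "pose" in p: return np.array(p["pose"])
    T=np.eye(4);T[:3,:3]=R.from_rotvec(st["ee_rot"]).as_matrix();T[:3,3]=st["ee_pos"]; return T@np.array(p["T_tool_cam"])
def world(p,u,v,z=None,T=None,zw=None):
    f,cx,cy=K(p); T=pose(p) if T is None else T
    ray=np.array([(u-cx)/f,-(v-cy)/f,-1.0])
    if zw is not None:
        d=T[:3,:3]@ray; s=(zw-T[2,3])/d[2]; return T[:3,3]+s*d
    if z is None: z=p["z_map"][int(round(v)),int(round(u))]
    return T[:3,:3]@(ray*z)+T[:3,3]
def save(p,n): cv2.imwrite("pics/"+n+".png",cv2.cvtColor(p["pixels"],cv2.COLOR_RGB2BGR))
E
python3 - <<'E'
from h import *
np.set_printoptions(precision=4,suppress=True)
s=arm.get_state(); print(s)
for n in ["scene","top"]:
    p=arm.read_camera(n); save(p,n+"0"); print(n,{k:v for k,v in p.items() if k not in("pixels","z_map")})
    for q in ["tin","liner","gauge","gauge_grip"]:
        for fn in (arm.search_frame,arm.place_of):
            try:
                for d in fn(p,q)[:5]: print(q,fn.__name__,np.round(d["uv"],1),round(d["score"],2),world(p,*d["uv"]))
            except Exception as e: print(q,fn.__name__,e)
E
```

```text
pics
{'clock': 0.0, 'qpos': array([ 1.1161,  0.4694, -0.0486,  1.5337,  0.0241,  1.141 , -0.0823]), 'dq': array([-0.0006,  0.0003, -0.0002,  0.0004, -0.0009,  0.0001,  0.0003]), 'tau': array([  0.0008, -51.0306,  -0.0465, -23.7712,   0.0106,   0.0077,
         0.    ]), 'ee_pos': array([ 0.2785, -0.6142,  0.2303]), 'ee_rot': array([-2.6398,  1.7013,  0.0027]), 'ft_force': array([-0.3222,  0.8731, -0.2615]), 'wrist_torque': array([-0.0329, -0.005 , -0.0281]), 'grip_width': 0.08561083513363317}
scene {'fov_y': 53.92593062307294, 'cx': 317.59243952392063, 'cy': 194.65446931221956, 'pose': array([[-0.3558, -0.8092,  0.4675,  0.9792],
       [ 0.9345, -0.3075,  0.1791,  0.2404],
       [-0.0012,  0.5006,  0.8657,  1.0038],
       [ 0.    ,  0.    ,  0.    ,  1.    ]]), 'shot': 1}
tin call [426.1 246. ] 0.8 [0.5161 0.3602 0.0663]
tin call [452.1 226.2] 0.62 [0.4373 0.4113 0.0672]
tin call [449.2 232.7] 0.97 [0.4424 0.4131 0.0381]
tin call [420.5 249.3] 0.79 [0.5215 0.351  0.0485]
liner call [226.  188.7] 0.46 [ 0.566  -0.1775  0.1108]
gauge call [184.8 156.4] 0.96 [ 0.5484 -0.2899  0.1783]
[... 343 characters left out ...]
0439],
       [ 0.0132,  0.1724,  0.9849,  0.963 ],
       [ 0.    ,  0.    ,  0.    ,  1.    ]]), 'shot': 2}
tin call [156.3 244.1] 0.91 [0.4167 0.41   0.0619]
tin call [184.3 207.5] 0.59 [0.5037 0.3505 0.0661]
tin call [164.1 245.9] 0.95 [0.414  0.3989 0.0428]
tin call [188.  210.8] 0.58 [0.4973 0.3439 0.0579]
liner call [424.2 205.6] 0.85 [ 0.5308 -0.234   0.0094]
liner call [421.9 207. ] 0.82 [ 0.5276 -0.229   0.0061]
liner call [188.5 207.4] 0.69 [0.505  0.3424 0.0607]
gauge call [470.3 192.1] 0.96 [ 0.5375 -0.295   0.1488]
gauge call it knows: gauge_grip, liner, tin
gauge_grip call [470.8 190.3] 0.77 [ 0.5394 -0.2924  0.1581]
gauge_grip call [472.2 193. ] 0.67 [ 0.5335 -0.2951  0.1583]
```

View pics/scene0.png

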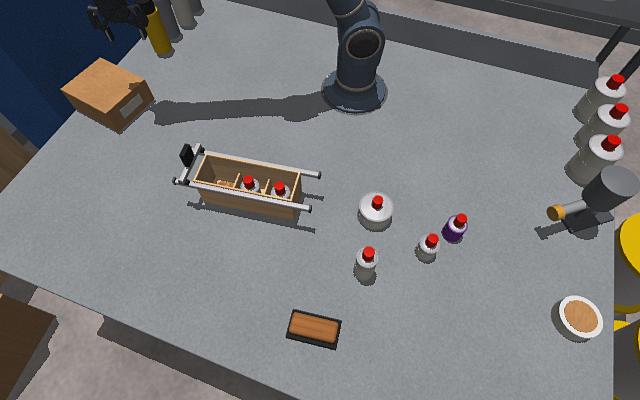

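View pics/top0.png

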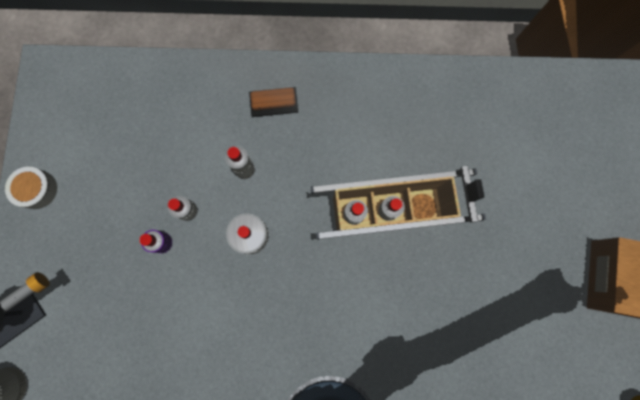

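Scene picture: the short white tin is at about (430,247), the tall one at (367,262), the wide one at (375,210), the purple one at (455,227). The empty compartment is at (226,187), next to the gauge grip (187,156). Next I'll measure these through the depth map.

Run:
```python
from h import *
np.set_printoptions(precision=4,suppress=True)
print(K)
def cloud(p,T=None):
    f,cx,cy=K(p);h,w=p["z_map"].shape;u,v=np.meshgrid(np.arange(w),np.arange(h));z=p["z_map"]
    T=pose(p) if T is None else T
    P=np.stack([(u-cx)/f*z,-(v-cy)/f*z,-z],-1)@T[:3,:3].T+T[:3,3]; P[z==0]=np.nan; return P
for n in ["scene","top"]:
    p=arm.read_camera(n); P=cloud(p); px=p["pixels"].astype(int)
    red=((px[...,0]>130)&(px[...,1]<60)&(px[...,2]<60)).astype(np.uint8)
    k,l,st,c=cv2.connectedComponentsWithStats(red)
    for i in range(1,k):
        if st[i,4]<15: continue
        Q=P[l==i]; zt=np.nanpercentile(Q[:,2],90); t=Q[Q[:,2]>zt-0.008]
        print(n,c[i].round(1),st[i,4],"ztop",zt.round(4),"mid top",np.nanmean(t,0), (np.nanmin(t,0)+np.nanmax(t,0))/2)
    tb=P[(np.abs(P[...,2])<0.02)]; print("table z",np.nanmedian(tb[:,2]))
    # box rim points
    m=(P[...,2]>0.105)&(P[...,2]<0.14)&(P[...,1]<0.1)&(P[...,1]>-0.4)&(P[...,0]>0.4)&(P[...,0]<0.75)
    Q=P[m]; r=cv2.minAreaRect(Q[:,:2].astype(np.float32)); print("rail/rim",r,len(Q))
    m=(P[...,2]>0.15)&(P[...,2]<0.2)&(P[...,1]<0.1)&(P[...,1]>-0.4)&(P[...,0]>0.4)&(P[...,0]<0.75)
    Q=P[m]; print("grip",cv2.minAreaRect(Q[:,:2].astype(np.float32)),Q.mean(0),len(Q))
```

```text
<function K at 0x7f88393bc0e0>
scene [617.9  77.6] 77 ztop 0.1643 mid top [-0.1701  0.7602  0.1625] [-0.1709  0.7608  0.1628]
scene [621.6 107.1] 86 ztop 0.1639 mid top [-0.0498  0.7701  0.1619] [-0.0486  0.7711  0.1618]
scene [613.9 139.1] 105 ztop 0.164 mid top [0.0801 0.7499 0.1621] [0.0787 0.75   0.1619]
scene [247.4 178.9] 68 ztop 0.1055 mid top [ 0.514  -0.1412  0.1029] [ 0.5142 -0.1418  0.1032]
scene [278.7 185.2] 69 ztop 0.1048 mid top [ 0.5023 -0.054   0.103 ] [ 0.5024 -0.0548  0.103 ]
scene [377.4 199.5] 67 ztop 0.0959 mid top [0.4452 0.206  0.0938] [0.4445 0.2061 0.0935]
scene [461.5 217.8] 72 ztop 0.1002 mid top [0.4226 0.4236 0.0978] [0.4218 0.4234 0.0985]
scene [432.9 238. ] 80 ztop 0.0999 mid top [0.5045 0.3673 0.0978] [0.5038 0.3675 0.0985]
scene [368.6 251.5] 93 ztop 0.1452 mid top [0.6155 0.2281 0.1435] [0.6148 0.2283 0.1432]
table z 0.0018355389832347413
rail/rim ((0.5146348476409912, -0.14243288338184357), (0.12704043090343475, 0.3826403319835663), 7.097918510437012) 2198
grip ((0.5354722738265991, -0.2966121435165405), (0.0408439002931118, 0.015168488956987858), 
[... 178 characters left out ...]
0.5067 0.3653 0.0961] [0.5067 0.3654 0.0959]
top [395.4 204. ] 85 ztop 0.1032 mid top [ 0.5164 -0.1413  0.1014] [ 0.5162 -0.1414  0.101 ]
top [357.2 208.3] 88 ztop 0.1029 mid top [ 0.5046 -0.0541  0.1013] [ 0.5041 -0.0536  0.1016]
top [243.5 231.6] 87 ztop 0.0941 mid top [0.447  0.2034 0.0922] [0.4461 0.2033 0.0919]
top [145.1 239.1] 98 ztop 0.0979 mid top [0.4251 0.4221 0.0961] [0.4254 0.4223 0.0956]
table z 0.0003482624345652052
rail/rim ((0.5179654359817505, -0.14411987364292145), (0.12616804242134094, 0.38156330585479736), 7.601534366607666) 2961
grip ((0.5385693311691284, -0.29964691400527954), (0.039975814521312714, 0.01572517678141594), 8.961898803710938) [ 0.5372 -0.2966  0.1765] 268
```

```bash
cat >> h.py <<'E'
def goal(x,y,z,yaw):  # yaw: world angle of tool x, tool down
    a=np.radians(yaw); X=np.array([np.cos(a),np.sin(a),0]); Z=np.array([0,0,-1.]); return np.array([x,y,z]),np.stack([X,np.cross(Z,X),Z],1)
def plan(*legs):
    s=arm.get_state(); p=np.array(s["ee_pos"]); M=R.from_rotvec(s["ee_rot"]).as_matrix()
    print("now",p.round(4),"yaw",np.degrees(np.arctan2(M[1,0],M[0,0])).round(2),"clk",round(s["clock"],2),"w",round(s["grip_width"],4))
    for l in legs:
        g,G=goal(*l); sh=M.T@(g-p)/0.025; tr=R.from_matrix(M.T@G).as_rotvec(degrees=True)/6
        print(l,"shift",sh.round(2),"turn",tr.round(2),"dist",np.linalg.norm(g-p).round(3)); p,M=g,G
E
python3 - <<'E'
from h import *
p=arm.read_camera("wrist"); print(p["T_tool_cam"],p["fov_y"])
plan((.5,-.3,.26,-82.4),(.506,.1,.26,-82.4),(.506,.366,.2,-82.4))
E
```

```text
[[ 9.99999686e-01  3.07178372e-04 -7.30470401e-04 -5.31669764e-05]
 [ 1.03748027e-04 -9.64627333e-01 -2.63617333e-01 -6.57596128e-02]
 [-7.85609257e-04  2.63617175e-01 -9.64627062e-01 -1.42322557e-01]
 [ 0.00000000e+00  0.00000000e+00  0.00000000e+00  1.00000000e+00]] 59.18463799659373
now [ 0.2789 -0.6147  0.2314] yaw -65.6 clk 0.95 w 0.0852
(0.5, -0.3, 0.26, -82.4) shift [ -7.81 -13.25  -1.15] turn [-0.  -0.   2.8] dist 0.386
(0.506, 0.1, 0.26, -82.4) shift [-15.83  -2.35   0.  ] turn [0. 0. 0.] dist 0.4
(0.506, 0.366, 0.2, -82.4) shift [-10.55  -1.41   2.4 ] turn [0. 0. 0.] dist 0.273
```

Emit:
{"method": "carry_out", "body": {"commands": [[1, -0.8, -1.3, -0.6, 0, 0, 0.3], [1, -1.6, -2.65, -1.15, 0, 0, 0.6], [1, -2.4, -4.0, -1.15, 0, 0, 0.9], [1, -3.2, -5.3, -1.15, 0, 0, 1.2], [1, -4.0, -6.6, -1.15, 0, 0, 1.5], [1, -4.8, -8.0, -1.15, 0, 0, 1.8], [1, -5.6, -9.3, -1.15, 0, 0, 2.1], [1, -6.4, -10.6, -1.15, 0, 0, 2.4], [1, -7.1, -12.0, -1.15, 0, 0, 2.6], [1, -7.81, -13.25, -1.15, 0, 0, 2.8]]}}

```text
clock: 1.78
ee_pos: [0.5012, -0.298, 0.2605]
ee_rot: [-2.363, 2.069, -0.002]
ft_force: [0.5, -0.8, 0.8]
grip_width: 0.0856
```

Emit:
{"method": "carry_out", "body": {"commands": [[1, -1.6, -0.2, 0, 0, 0, 0], [1, -3.2, -0.5, 0, 0, 0, 0], [1, -4.8, -0.7, 0, 0, 0, 0], [1, -6.4, -0.9, 0, 0, 0, 0], [1, -8.0, -1.2, 0, 0, 0, 0], [1, -9.6, -1.4, 0, 0, 0, 0], [1, -11.2, -1.7, 0, 0, 0, 0], [1, -12.8, -1.9, 0, 0, 0, 0], [1, -14.4, -2.1, 0, 0, 0, 0], [1, -15.8, -2.35, 0, 0, 0, 0]]}}

```text
clock: 2.62
ee_pos: [0.5052, 0.102, 0.2605]
ee_rot: [-2.365, 2.067, -0.001]
ft_force: [-0.3, 0.3, -0.6]
grip_width: 0.0857
```

Run:
```python
from h import *
plan((.506,.366,.2,-82.4)); print(arm.get_state()["qpos"])
```

```text
now [0.5052 0.102  0.2605] yaw -82.32 clk 2.62 w 0.0857
(0.506, 0.366, 0.2, -82.4) shift [-10.46  -1.44   2.42] turn [-0.01  0.    0.01] dist 0.271
[ 0.06350542  0.20752016 -0.40014756  1.85287974  0.09022892  1.09794493
 -1.80674513]
```

Emit:
{"method": "carry_out", "body": {"commands": [[1, -1.3, -0.2, 0.3, 0, 0, 0], [1, -2.6, -0.35, 0.6, 0, 0, 0], [1, -3.9, -0.5, 0.9, 0, 0, 0], [1, -5.2, -0.7, 1.2, 0, 0, 0], [1, -6.5, -0.9, 1.5, 0, 0, 0], [1, -7.8, -1.05, 1.8, 0, 0, 0], [1, -9.0, -1.2, 2.1, 0, 0, 0], [1, -10.0, -1.35, 2.3, 0, 0, 0], [1, -10.46, -1.44, 2.42, 0, 0, 0], [1, -10.46, -1.44, 2.42, 0, 0, 0]]}}

```text
clock: 3.45
ee_pos: [0.5057, 0.366, 0.1988]
ee_rot: [2.368, -2.064, -0.003]
ft_force: [-0.1, -0.6, 0.2]
grip_width: 0.0852
```

```bash
cat >> h.py <<'E'
def cloud(p,T=None):
    f,cx,cy=K(p);h,w=p["z_map"].shape;u,v=np.meshgrid(np.arange(w),np.arange(h));z=p["z_map"]
    T=pose(p) if T is None else T
    P=np.stack([(u-cx)/f*z,-(v-cy)/f*z,-z],-1)@T[:3,:3].T+T[:3,3]; P[z==0]=np.nan; return P
def caps(p,P):
    px=p["pixels"].astype(int)
    red=((px[...,0]>120)&(px[...,1]<70)&(px[...,2]<70)).astype(np.uint8)
    k,l,st,c=cv2.connectedComponentsWithStats(red)
    for i in range(1,k):
        if st[i,4]<15: continue
        Q=P[l==i]; zt=np.nanpercentile(Q[:,2],90); t=Q[Q[:,2]>zt-0.006]
        print("cap",c[i].round(1),st[i,4],"ztop",zt.round(4),np.nanmean(t,0).round(4),((np.nanmin(t,0)+np.nanmax(t,0))/2).round(4))
E
python3 - <<'E'
from h import *
s=arm.get_state(); p=arm.read_camera("wrist"); save(p,"w1"); caps(p,cloud(p,pose(p,s)))
plan((.506,.366,.068,-82.4)); print(arm.get_state()["qpos"])
E
```

```text
cap [603.2  57.8] 2137 ztop 0.1426 [0.6151 0.2278 0.1417] [0.6152 0.2279 0.1416]
cap [228.5 291.8] 825 ztop 0.0963 [0.4231 0.4227 0.0966] [0.4512 0.4213 0.153 ]
cap [507.2 294.1] 556 ztop 0.0926 [0.4499 0.2072 0.0949] [0.4813 0.2539 0.1717]
now [0.5066 0.3635 0.1991] yaw -82.31 clk 3.5 w 0.0854
(0.506, 0.366, 0.068, -82.4) shift [-0.11  0.01  5.24] turn [ 0.01 -0.01  0.02] dist 0.131
[-0.3511442   0.45552472 -0.46386582  1.67744922  0.22711761  1.06348621
 -2.32192835]
```

View pics/w1.png

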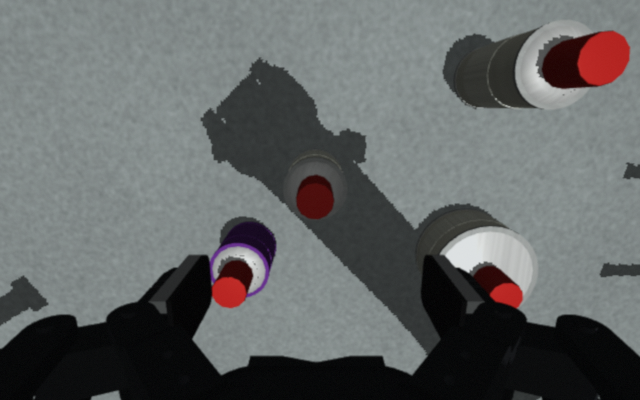

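The fitting tin is at (315,198), in the arm's shadow and midway between the jaws; the purple one is at (240,262), clear of the left finger.

Run:
```python
from h import *
for i in range(3):
    s=arm.get_state(); p=arm.read_camera("wrist"); P=cloud(p,pose(p,s))
    Q=P[165:235,280:350].reshape(-1,3); t=Q[(Q[:,2]>.09)&(Q[:,2]<.11)]
    t2=Q[(Q[:,2]>.05)&(Q[:,2]<.075)]
    print(s["ee_pos"],t.mean(0),(t.min(0)+t.max(0))/2,len(t),t2[:,2].mean())
plan((.506,.366,.068,-82.4))
```

```text
[0.50663151 0.36349535 0.19910715] [0.50517965 0.36637428 0.09541734] [0.50449282 0.36622179 0.09376237] 1118 0.06081018663574479
[0.50738984 0.36191533 0.19941628] [0.50516572 0.36638277 0.09540752] [0.50462607 0.36641799 0.09384152] 1104 0.060736522891446015
[0.50781648 0.36112243 0.19968779] [0.50521173 0.36635071 0.09539536] [0.50454949 0.36639561 0.09391728] 1106 0.06083061200768695
now [0.508  0.3608 0.1999] yaw -82.57 clk 3.65 w 0.0857
(0.506, 0.366, 0.068, -82.4) shift [-0.22  0.06  5.27] turn [-0.01 -0.01 -0.03] dist 0.132
```

Emit:
{"method": "carry_out", "body": {"commands": [[1, -0.2, 0.1, 3, 0, 0, 0], [1, -0.2, 0.1, 3, 0, 0, 0], [1, -0.2, 0.1, 3, 0, 0, 0], [1, -0.2, 0.1, 3, 0, 0, 0], [1, -0.2, 0.1, 3, 0, 0, 0], [1, -0.2, 0.1, 3, 0, 0, 0], [1, -0.2, 0.1, 3, 0, 0, 0]]}}

```text
clock: 4.23
ee_pos: [0.5052, 0.3684, 0.127]
ee_rot: [-2.36, 2.068, -0.002]
ft_force: [-0.4, -0.3, 0.3]
grip_width: 0.0852
```

Run:
```python
from h import *
for i in range(2):
    s=arm.get_state(); p=arm.read_camera("wrist"); P=cloud(p,pose(p,s))
    print(s["ee_pos"])
save(p,"w2")
plan((.5053,.3664,.068,-82.4))
```

```text
[0.50520769 0.36838315 0.12698879]
[0.50492802 0.36833726 0.12664563]
now [0.5046 0.3682 0.1262] yaw -82.42 clk 4.33 w 0.0853
(0.5053, 0.3664, 0.068, -82.4) shift [ 0.08 -0.01  2.33] turn [-0.02  0.01 -0.  ] dist 0.058
```

View pics/w2.png

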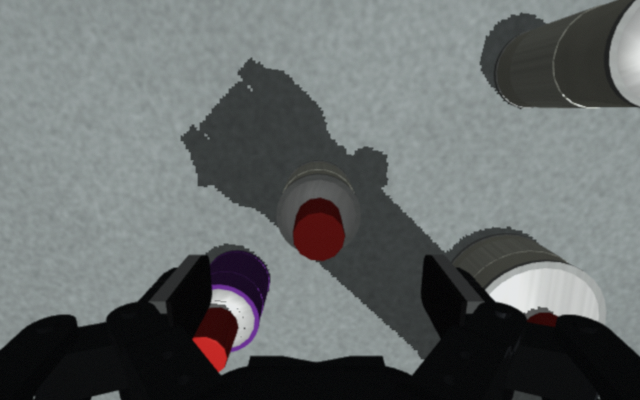

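The cap at (318,230) is centred between the jaws. I'll descend and grip.

Emit:
{"method": "carry_out", "body": {"commands": [[1, 0.08, 0, 0.8, 0, 0, 0], [1, 0.08, 0, 1.5, 0, 0, 0], [1, 0.08, 0, 2.0, 0, 0, 0], [1, 0.08, 0, 2.25, 0, 0, 0], [1, 0.08, 0, 2.25, 0, 0, 0], [1, 0.08, 0, 2.25, 0, 0, 0], [0.6, 0.08, 0, 2.25, 0, 0, 0], [0.45, 0.08, 0, 2.25, 0, 0, 0]], "squeeze": 30}}

```text
clock: 5.0
ee_pos: [0.5047, 0.3664, 0.0694]
ee_rot: [-2.362, 2.068, -0.001]
ft_force: [-0.0, -0.2, -0.8]
grip_width: 0.0637
```

Emit:
{"method": "carry_out", "body": {"commands": [[0.3, 0, 0, 0, 0, 0, 0], [0.2, 0, 0, 0, 0, 0, 0], [0.1, 0, 0, 0, 0, 0, 0], [0, 0, 0, 0, 0, 0, 0], [0, 0, 0, 0, 0, 0, 0], [0, 0, 0, 0, 0, 0, 0], [0, 0, 0, 0, 0, 0, 0]], "squeeze": 40}}

```text
clock: 5.58
ee_pos: [0.5043, 0.3662, 0.0688]
ee_rot: [-2.363, 2.069, -0.0]
ft_force: [-0.8, 0.2, 3.9]
grip_width: 0.0272
```

Run:
```python
from h import *
s=arm.get_state(); print(s["ee_pos"],s["ft_force"])
p=arm.read_camera("wrist"); save(p,"w3")
plan((.5053,.3664,.22,-82.4))
```

```text
[0.50432016 0.36620079 0.06879687] [-0.80843152  0.17516872  3.94130048]
now [0.5044 0.3662 0.0688] yaw -82.39 clk 5.63 w 0.0269
(0.5053, 0.3664, 0.22, -82.4) shift [-0.   -0.04 -6.05] turn [-0.01  0.    0.  ] dist 0.151
```

View pics/w3.png

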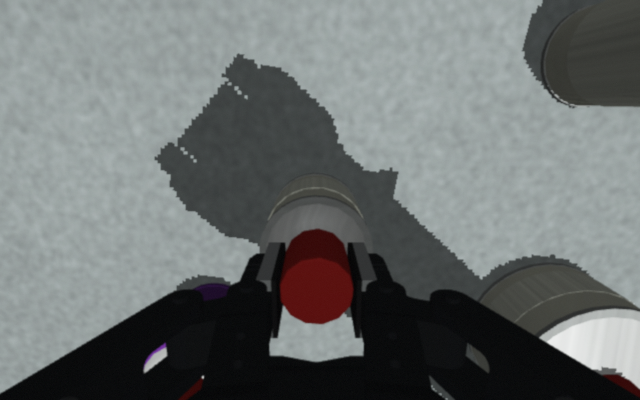

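The cap is held between the pads at (317,275). Lifting.

Emit:
{"method": "carry_out", "body": {"commands": [[0, 0, 0, -0.4, 0, 0, 0], [0, 0, 0, -1.2, 0, 0, 0], [0, 0, 0, -2.1, 0, 0, 0], [0, 0, 0, -3.0, 0, 0, 0], [0, 0, 0, -3.9, 0, 0, 0], [0, 0, 0, -4.8, 0, 0, 0], [0, 0, 0, -5.7, 0, 0, 0], [0, 0, 0, -6.5, 0, 0, 0], [0, 0, 0, -7.0, 0, 0, 0], [0, 0, 0, -7.2, 0, 0, 0]]}}

```text
clock: 6.47
ee_pos: [0.5045, 0.366, 0.2501]
ee_rot: [-2.362, 2.068, -0.001]
ft_force: [-0.8, 0.3, -3.2]
grip_width: 0.0269
```

Run:
```python
from h import *
plan((.5153,.07,.25,-82.4),(.5265,-.2285,.25,-82.4))
p=arm.read_camera("scene");save(p,"s2")
```

```text
now [0.5045 0.366  0.2501] yaw -82.42 clk 6.47 w 0.0269
(0.5153, 0.07, 0.25, -82.4) shift [ 1.179e+01  1.130e+00 -1.000e-02] turn [-0.02  0.01 -0.  ] dist 0.296
(0.5265, -0.2285, 0.25, -82.4) shift [11.89  1.14  0.  ] turn [0. 0. 0.] dist 0.299
```

View pics/s2.png

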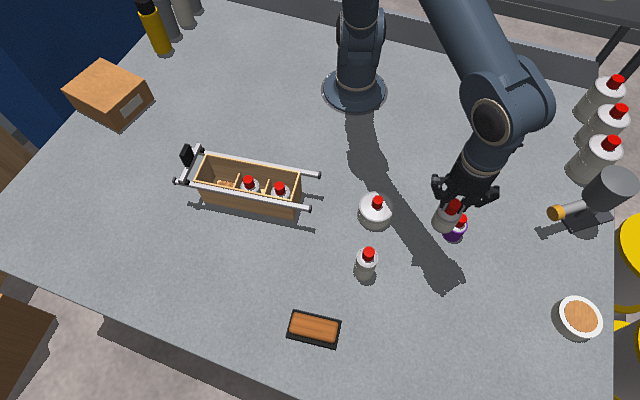

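The white tin hangs in the gripper at (450,213), and the purple tin is still standing at (456,231). Carrying it over now.

Emit:
{"method": "carry_out", "body": {"commands": [[0, 0.5, 0.05, 0, 0, 0, 0], [0, 1.5, 0.15, 0, 0, 0, 0], [0, 2.8, 0.3, 0, 0, 0, 0], [0, 4.2, 0.4, 0, 0, 0, 0], [0, 5.6, 0.55, 0, 0, 0, 0], [0, 7.0, 0.7, 0, 0, 0, 0], [0, 8.4, 0.8, 0, 0, 0, 0], [0, 9.7, 0.95, 0, 0, 0, 0], [0, 10.8, 1.05, 0, 0, 0, 0], [0, 11.8, 1.13, 0, 0, 0, 0]]}}

```text
clock: 7.35
ee_pos: [0.5134, 0.0658, 0.2464]
ee_rot: [2.358, -2.07, -0.003]
ft_force: [1.0, 0.7, -3.3]
grip_width: 0.0266
```

Emit:
{"method": "carry_out", "body": {"commands": [[0, 1.2, 0.1, 0, 0, 0, 0], [0, 2.5, 0.25, 0, 0, 0, 0], [0, 3.9, 0.4, 0, 0, 0, 0], [0, 5.3, 0.5, 0, 0, 0, 0], [0, 6.7, 0.65, 0, 0, 0, 0], [0, 8.1, 0.8, 0, 0, 0, 0], [0, 9.4, 0.9, 0, 0, 0, 0], [0, 10.6, 1.0, 0, 0, 0, 0], [0, 11.5, 1.1, 0, 0, 0, 0], [0, 11.9, 1.14, 0, 0, 0, 0]]}}

```text
clock: 8.18
ee_pos: [0.5234, -0.2341, 0.2461]
ee_rot: [2.354, -2.075, -0.004]
ft_force: [-0.3, -0.8, -3.2]
grip_width: 0.027
```

Emit:
{"method": "carry_out", "body": {"commands": [[0, 0, 0, 0, 0, 0, 0], [0, 0, 0, 0, 0, 0, 0], [0, 0, 0, 0, 0, 0, 0], [0, 0, 0, 0, 0, 0, 0]]}}

```text
clock: 8.52
ee_pos: [0.5264, -0.2266, 0.2481]
ee_rot: [-2.367, 2.065, 0.002]
ft_force: [-0.4, 0.9, -2.7]
grip_width: 0.0272
```

Run:
```python
from h import *
np.set_printoptions(precision=4,suppress=True)
s=arm.get_state()
p=arm.read_camera("wrist");save(p,"w4"); T=pose(p,s); P=cloud(p,T)
print(s["ee_pos"],s["dq"].max())
for d in arm.place_of(p,"liner"): print(d, world(p,*d["uv"],T=T,zw=.008))
t=arm.read_camera("top");save(t,"t4")
m=(P[...,2]>0.106)&(P[...,2]<0.125)&(np.hypot(P[...,0]-.52,P[...,1]+.2)<.3)
cv2.imwrite("pics/m4.png",(m*255).astype(np.uint8))
plan((.527,-.2285,.15,-82.4))
```

```text
[ 0.5264 -0.2266  0.2481] 0.006575315948259491
{'uv': [320.2, 167.6], 'score': 0.56} [ 0.5262 -0.2314  0.008 ]
now [ 0.5264 -0.2276  0.2484] yaw -82.28 clk 8.67 w 0.0269
(0.527, -0.2285, 0.15, -82.4) shift [ 0.04 -0.02  3.94] turn [-0.    0.    0.02] dist 0.098
```

View pics/w4.png

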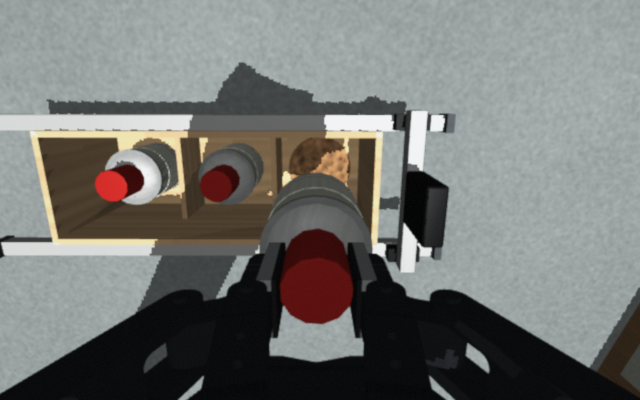

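View pics/m4.png

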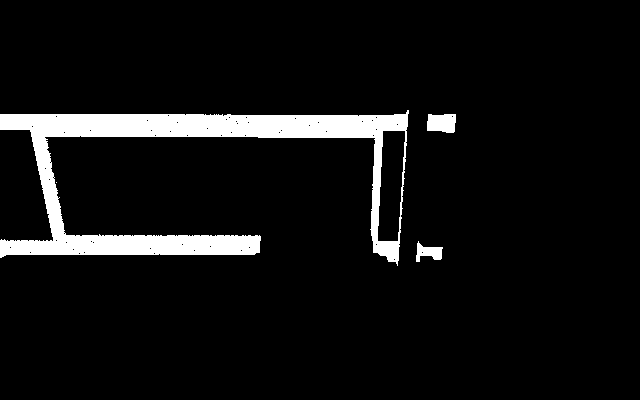

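The tin hangs in front of the empty compartment (liner visible at (320,160)), and the rims are clear in the mask. Now the compartment centre, from the rims.

Run:
```python
from h import *
np.set_printoptions(precision=4,suppress=True)
s=arm.get_state()
p=arm.read_camera("wrist"); T=pose(p,s); P=cloud(p,T)
# end walls' rim points
A=P[150:225,366:386].reshape(-1,3); A=A[(A[:,2]>.108)&(A[:,2]<.122)]
B=P[150:225,30:66].reshape(-1,3); B=B[(B[:,2]>.108)&(B[:,2]<.122)]
for Q in(A,B): print(len(Q),Q.mean(0),cv2.minAreaRect(Q[:,:2].astype(np.float32)))
# long rim / rails: points z in 0.108-0.122 between
C=P[110:140,180:360].reshape(-1,3);C=C[(C[:,2]>.108)&(C[:,2]<.122)]
D=P[230:260,80:240].reshape(-1,3);D=D[(D[:,2]>.108)&(D[:,2]<.122)]
for th in (7.2,7.6,8.0):
    a=np.radians(th); ux=np.array([np.cos(a),np.sin(a)]);uy=np.array([-np.sin(a),np.cos(a)])
    print(th,[(np.percentile(Q[:,:2]@ux,[1,99])) for Q in (C,D)],[(np.percentile(Q[:,:2]@uy,[2,98])) for Q in (A,B)])
vx=C[:,1];print("slope far",np.degrees(np.arctan(-np.polyfit(C[:,1],C[:,0],1)[0])),np.degrees(np.arctan(-np.polyfit(D[:,1],D[:,0],1)[0])))
```

```text
563 [ 0.5345 -0.2746  0.1141] ((0.5334118604660034, -0.27505195140838623), (0.06253892183303833, 0.0053340960294008255), 7.767154693603516)
932 [ 0.4989 -0.0117  0.1128] ((0.49715089797973633, -0.011139639653265476), (0.06344752013683319, 0.007366202771663666), 8.292508125305176)
7.2 [array([0.535 , 0.5519]), array([0.4336, 0.4509])] [array([-0.3422, -0.3371]), array([-0.0764, -0.0704])]
7.6 [array([0.5333, 0.5498]), array([0.4327, 0.4496])] [array([-0.3457, -0.3407]), array([-0.0798, -0.0739])]
8.0 [array([0.5313, 0.5481]), array([0.4315, 0.4485])] [array([-0.3492, -0.344 ]), array([-0.0832, -0.0774])]
slope far 7.435605606084531 7.7998155115489345
```

Run:
```python
from h import *
plan((.526,-.231,.15,-82.4),(.526,-.231,.085,-82.4))
```

```text
now [ 0.5264 -0.2279  0.2485] yaw -82.31 clk 8.72 w 0.0269
(0.526, -0.231, 0.15, -82.4) shift [0.12 0.03 3.94] turn [-0.   -0.    0.02] dist 0.099
(0.526, -0.231, 0.085, -82.4) shift [0.  0.  2.6] turn [0. 0. 0.] dist 0.065
```

Emit:
{"method": "carry_out", "body": {"commands": [[0, 0.1, 0.02, 0.1, 0, 0, 0], [0, 0.12, 0.03, 0.4, 0, 0, 0], [0, 0.12, 0.03, 1.0, 0, 0, 0], [0, 0.12, 0.03, 1.6, 0, 0, 0], [0, 0.12, 0.03, 2.2, 0, 0, 0], [0, 0.12, 0.03, 2.7, 0, 0, 0], [0, 0.12, 0.03, 3.0, 0, 0, 0], [0, 0.12, 0.03, 3.0, 0, 0, 0], [0, 0.12, 0.03, 3.0, 0, 0, 0], [0, 0.12, 0.03, 3.0, 0, 0, 0]]}}

```text
clock: 9.55
ee_pos: [0.5264, -0.2323, 0.174]
ee_rot: [-2.363, 2.069, -0.002]
ft_force: [0.4, -0.1, -2.5]
grip_width: 0.0266
```

Run:
```python
from h import *
plan((.526,-.231,.085,-82.4))
p=arm.read_camera("wrist");save(p,"w5")
p=arm.read_camera("scene");cv2.imwrite("pics/s5.png",cv2.resize(p["pixels"][100:260,120:376,::-1],None,fx=3,fy=3))
```

```text
now [ 0.5264 -0.2323  0.174 ] yaw -82.41 clk 9.55 w 0.0266
(0.526, -0.231, 0.085, -82.4) shift [-0.06  0.02  3.56] turn [-0.01 -0.01 -0.  ] dist 0.089
```

View pics/w5.png

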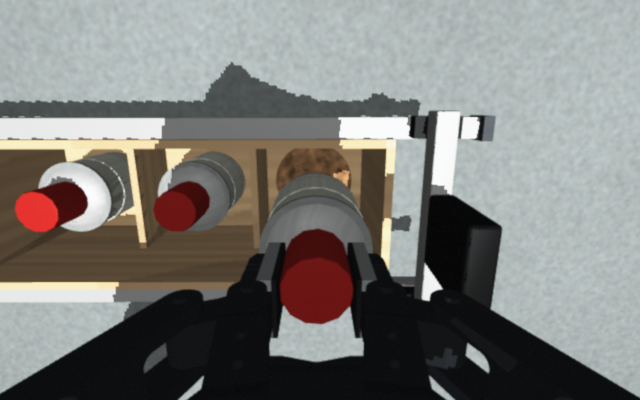

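View pics/s5.png

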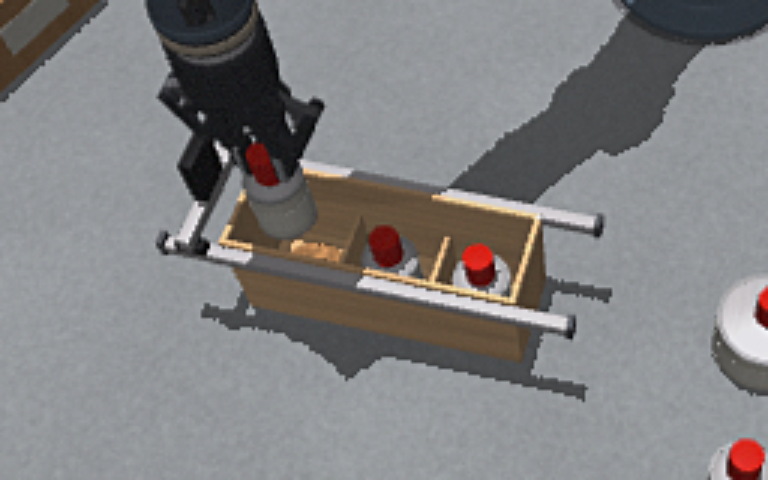

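The elbow links of the gripper (about (455,300) in the wrist view) come near the gauge grip at (470,250), so I'll measure that clearance before descending.

Run:
```python
from h import *
np.set_printoptions(precision=4,suppress=True)
s=arm.get_state()
p=arm.read_camera("wrist"); C=cloud(p,np.array(p["T_tool_cam"]))
px=p["pixels"].astype(int).sum(2)
print("tool coords x,y,z; z<0 is up")
for uv in [(460,300),(470,310),(520,340),(600,385),(400,280),(440,300),(470,240),(490,240),(465,200)]: print(uv,C[uv[1],uv[0]],px[uv[1],uv[0]])
m=(C[...,2]<-0.005)&(C[...,2]>-0.14)&(np.abs(C[...,1])<.04)&(px<200)
Q=C[m]
for lo in np.arange(-.14,0,.01):
    q=Q[(Q[:,2]>=lo)&(Q[:,2]<lo+.01)]
    if len(q): print(lo.round(3),len(q),"x",np.percentile(q[:,0],[0.5,99.5]),"y",np.percentile(q[:,1],[1,99]))
```

```text
tool coords x,y,z; z<0 is up
(460, 300) [ 0.0412 -0.0122 -0.0532] 50
(470, 310) [ 0.0425 -0.0114 -0.057 ] 43
(520, 340) [ 0.0492 -0.0113 -0.0696] 41
(600, 385) [ 0.0567 -0.012  -0.0845] 37
(400, 280) [0.0562 0.0467 0.0698] 197
(440, 300) [ 0.0359 -0.0116 -0.0522] 43
(470, 240) [ 0.0616 -0.0138 -0.0111] 104
(490, 240) [ 0.0694 -0.014  -0.0115] 122
(465, 200) [0.1398 0.0202 0.1756] 559
-0.1 1774 x [-0.02    0.0206] y [-0.0197 -0.0164]
-0.09 11434 x [-0.0604  0.0612] y [-0.0171 -0.0065]
-0.08 12325 x [-0.0571  0.0575] y [-0.0169  0.0022]
-0.07 6444 x [-0.0526  0.053 ] y [-0.0168  0.0117]
-0.06 9424 x [-0.0478  0.0483] y [-0.0129  0.0118]
-0.05 2442 x [-0.0438  0.0447] y [-0.0132  0.0064]
-0.04 1392 x [-0.0227  0.0233] y [-0.0112  0.0111]
-0.03 5281 x [-0.0258  0.0263] y [-0.0136  0.0119]
-0.02 3643 x [-0.0258  0.0733] y [-0.0198  0.0137]
-0.01 1096 x [-0.0246  0.0721] y [-0.0204  0.0095]
```

The links reach ±61 mm (growing upward) at the height of the grip, whose near face is about 60 mm away. With the jaws along y that would collide. I'll turn the jaws 90° to open along x, where the 84 mm inner width suffices. First I'll check the rail heights.

Emit:
{"method": "carry_out", "body": {"commands": [[0, -0.03, 0, -0.5, 0, 0, 0], [0, -0.03, 0, -1, 0, 0, -0.8], [0, -0.03, 0, -1.3, 0, 0, -1.8], [0, -0.03, 0, -1.3, 0, 0, -2.8], [0, -0.03, 0, -1.3, 0, 0, -3.8], [0, -0.03, 0, -1.3, 0, 0, -4.8], [0, -0.03, 0, -1.3, 0, 0, -5.8], [0, -0.03, 0, -1.3, 0, 0, -6.8], [0, -0.03, 0, -1.3, 0, 0, -7.5], [0, -0.03, 0, -1.3, 0, 0, -7.5]]}}

```text
clock: 10.53
ee_pos: [0.5259, -0.2315, 0.2064]
ee_rot: [-2.976, 1.006, -0.002]
ft_force: [0.3, -1.2, -2.5]
grip_width: 0.0267
```

Emit:
{"method": "carry_out", "body": {"commands": [[0, 0, 0, 0, 0, 0, -0.8], [0, 0, 0, 0, 0, 0, -1.8], [0, 0, 0, 0, 0, 0, -2.8], [0, 0, 0, 0, 0, 0, -3.8], [0, 0, 0, 0, 0, 0, -4.8], [0, 0, 0, 0, 0, 0, -5.8], [0, 0, 0, 0, 0, 0, -6.8], [0, 0, 0, 0, 0, 0, -7.5], [0, 0, 0, 0, 0, 0, -7.5], [0, 0, 0, 0, 0, 0, -7.5]]}}

```text
clock: 11.37
ee_pos: [0.5258, -0.2316, 0.2061]
ee_rot: [3.135, 0.203, 0.001]
ft_force: [-0.1, -0.9, -3.2]
grip_width: 0.0267
```

Emit:
{"method": "carry_out", "body": {"commands": [[0, 0, 0, 0, 0, 0, 0], [0, 0, 0, 0, 0, 0, 0], [0, 0, 0, 0, 0, 0, 0], [0, 0, 0, 0, 0, 0, 0]]}}

```text
clock: 11.7
ee_pos: [0.5258, -0.2312, 0.2059]
ee_rot: [3.135, 0.207, 0.0]
ft_force: [0.1, -0.0, -2.4]
grip_width: 0.027
```

Run:
```python
from h import *
np.set_printoptions(precision=4,suppress=True)
s=arm.get_state(); print(s["ee_pos"],s["qpos"])
p=arm.read_camera("wrist");save(p,"w6"); P=cloud(p,pose(p,s))
t=arm.read_camera("top"); Pt=cloud(t)
a=np.radians(7.6); ux=np.array([np.cos(a),np.sin(a)]);uy=np.array([-np.sin(a),np.cos(a)]); c=np.array([.5267,-.2309])
for n,X in(("wrist",P),("top",Pt)):
    X=X.reshape(-1,3); X=X[~np.isnan(X[:,0])]; d=X[:,:2]-c; lx=d@ux; ly=d@uy
    for lo in np.arange(-.065,.065,.005):
        m=(lx>lo)&(lx<=lo+.005)&(ly>.02)&(ly<.2)&(X[:,2]>.08)&(X[:,2]<.14)
        if m.sum()>3: print(n,lo.round(3),m.sum(),np.percentile(X[m,2],[50,97]))
plan((.526,-.231,.085,7.6))
```

```text
[ 0.5258 -0.2312  0.2059] [ 0.7445  0.3778 -0.5191  1.7845  0.2145  1.0354  0.2776]
wrist -0.06 1165 [0.1096 0.1109]
wrist -0.055 1335 [0.1096 0.111 ]
wrist -0.05 1100 [0.1138 0.1158]
wrist -0.045 2190 [0.1074 0.1157]
wrist -0.02 8 [0.1394 0.1399]
wrist -0.015 144 [0.1003 0.1391]
wrist -0.01 293 [0.1005 0.1108]
wrist -0.005 334 [0.1006 0.1021]
wrist -0.0 356 [0.1006 0.1024]
wrist 0.005 265 [0.1006 0.1383]
wrist 0.01 118 [0.1006 0.1394]
wrist 0.04 2412 [0.1085 0.1156]
wrist 0.045 1085 [0.1107 0.1156]
wrist 0.05 1343 [0.1096 0.1109]
wrist 0.055 1006 [0.1096 0.1109]
top -0.06 79 [0.1092 0.1124]
top -0.055 176 [0.1106 0.1129]
top -0.05 176 [0.1104 0.1133]
top -0.045 200 [0.115  0.1178]
top -0.04 30 [0.1148 0.1185]
top -0.015 14 [0.0931 0.1037]
top -0.01 50 [0.1015 0.1041]
top -0.005 53 [0.1011 0.1035]
top -0.0 65 [0.1012 0.1079]
top 0.005 52 [0.1012 0.1041]
top 0.01 34 [0.1016 0.1046]
top 0.015 4 [0.1021 0.1036]
top 0.04 158 [0.0998 0.1167]
top 0.045 241 [0.1146 0.1175]
top 0.05 144 [0.1108 0.114 ]
top 0.055 158 [0.1105 0.113 ]
top 0.06 67 [0.1103 0.1123]
now [ 0.5258 -0.2313  0.2058] yaw 7.58 clk 11.8 w 0.0264
(0.526, -0.231, 0.085, 7.6) shift [ 0.01 -0.01  4.83] turn [ 0. -0. -0.] dist 0.121
```

View pics/w6.png

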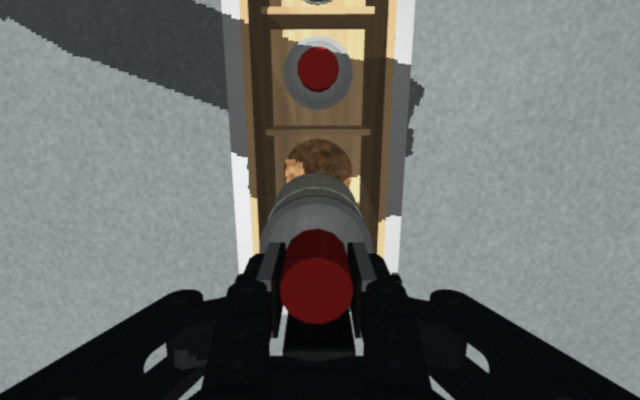

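The tin is centred in the box's width, with the liner right ahead at (318,165). Nothing beside it rises above 0.115 m, so I can go down.

Emit:
{"method": "carry_out", "body": {"commands": [[0, 0.01, 0, 0.4, 0, 0, 0], [0, 0.01, 0, 1.1, 0, 0, 0], [0, 0.01, 0, 1.8, 0, 0, 0], [0, 0.01, 0, 2.5, 0, 0, 0], [0, 0.01, 0, 3.2, 0, 0, 0], [0, 0.01, 0, 3.8, 0, 0, 0], [0, 0.01, 0, 4.3, 0, 0, 0], [0, 0.01, 0, 4.7, 0, 0, 0], [0, 0.01, 0, 4.9, 0, 0, 0], [0, 0.01, 0, 4.9, 0, 0, 0]]}}

```text
clock: 12.63
ee_pos: [0.5254, -0.2311, 0.0821]
ee_rot: [-3.134, -0.208, 0.003]
ft_force: [0.0, 0.7, -2.6]
grip_width: 0.0265
```

Emit:
{"method": "carry_out", "body": {"commands": [[0, 0, 0, 0.05, 0, 0, 0], [0, 0, 0, 0.1, 0, 0, 0], [0, 0, 0, 0.15, 0, 0, 0], [0, 0, 0, 0.2, 0, 0, 0], [0, 0, 0, 0.2, 0, 0, 0], [0, 0, 0, 0.2, 0, 0, 0], [0, 0, 0, 0.2, 0, 0, 0]]}}

```text
clock: 13.22
ee_pos: [0.5261, -0.2313, 0.0785]
ee_rot: [3.134, 0.208, 0.001]
ft_force: [-0.2, -0.3, -3.5]
grip_width: 0.0269
```

Emit:
{"method": "carry_out", "body": {"commands": [[0, 0, 0, 0.05, 0, 0, 0], [0, 0, 0, 0.1, 0, 0, 0], [0, 0, 0, 0.14, 0, 0, 0], [0, 0, 0, 0.14, 0, 0, 0], [0, 0, 0, 0.14, 0, 0, 0], [0, 0, 0, 0.14, 0, 0, 0]]}}

```text
clock: 13.72
ee_pos: [0.5261, -0.2313, 0.0748]
ee_rot: [3.135, 0.208, 0.0]
ft_force: [0.0, 0.4, -3.1]
grip_width: 0.0266
```

Emit:
{"method": "carry_out", "body": {"commands": [[0, 0, 0, 0.03, 0, 0, 0], [0, 0, 0, 0.06, 0, 0, 0], [0, 0, 0, 0.06, 0, 0, 0], [0, 0, 0, 0.06, 0, 0, 0]]}}

```text
clock: 14.05
ee_pos: [0.5262, -0.2314, 0.0738]
ee_rot: [3.134, 0.208, 0.001]
ft_force: [-0.7, 1.5, 2.3]
grip_width: 0.0267
```

The wrist force changed from -3.1 to +2.3 N, so the tin is on the floor. I'll open gently and not far.

Emit:
{"method": "carry_out", "body": {"commands": [[0.35, 0, 0, 0, 0, 0, 0], [0.42, 0, 0, 0, 0, 0, 0], [0.46, 0, 0, 0, 0, 0, 0], [0.48, 0, 0, 0, 0, 0, 0], [0.48, 0, 0, 0, 0, 0, 0], [0.48, 0, 0, 0, 0, 0, 0], [0.48, 0, 0, 0, 0, 0, 0]]}}

```text
clock: 14.63
ee_pos: [0.5261, -0.2313, 0.0733]
ee_rot: [3.135, 0.208, 0.0]
ft_force: [-0.4, 0.5, -0.4]
grip_width: 0.0407
```

Emit:
{"method": "carry_out", "body": {"commands": [[0.48, 0, 0, -0.4, 0, 0, 0], [0.48, 0, 0, -1.0, 0, 0, 0], [0.48, 0, 0, -1.8, 0, 0, 0], [0.48, 0, 0, -2.8, 0, 0, 0], [0.48, 0, 0, -3.8, 0, 0, 0], [0.48, 0, 0, -4.8, 0, 0, 0], [0.48, 0, 0, -5.8, 0, 0, 0], [0.48, 0, 0, -6.8, 0, 0, 0], [0.48, 0, 0, -7.6, 0, 0, 0], [0.48, 0, 0, -8, 0, 0, 0]]}}

```text
clock: 15.47
ee_pos: [0.5272, -0.2313, 0.2772]
ee_rot: [3.132, 0.208, 0.008]
ft_force: [-0.1, 0.9, -0.2]
grip_width: 0.0411
```

Run:
```python
from h import *
s=arm.get_state()
p=arm.read_camera("wrist");save(p,"w7"); P=cloud(p,pose(p,s)); caps(p,P)
t=arm.read_camera("scene");caps(t,cloud(t));cv2.imwrite("pics/s7.png",cv2.resize(t["pixels"][100:260,120:376,::-1],None,fx=3,fy=3))
t=arm.read_camera("top");caps(t,cloud(t))
```

```text
cap [312.1 179.9] 499 ztop 0.1016 [ 0.5239 -0.2331  0.1006] [ 0.5243 -0.2334  0.1002]
cap [618.1  77.8] 84 ztop 0.1646 [-0.1695  0.7602  0.1625] [-0.1704  0.7602  0.1623]
cap [621.6 107. ] 93 ztop 0.1645 [-0.0499  0.7697  0.1623] [-0.0511  0.7706  0.163 ]
cap [613.9 139.1] 107 ztop 0.164 [0.0802 0.7501 0.1621] [0.0789 0.7508 0.1623]
cap [215.9 171.6] 56 ztop 0.1053 [ 0.5238 -0.2324  0.103 ] [ 0.5241 -0.2325  0.1035]
cap [278.6 185.1] 74 ztop 0.1049 [ 0.5024 -0.0542  0.103 ] [ 0.502  -0.0542  0.1031]
cap [377.5 199.5] 68 ztop 0.0959 [0.445  0.206  0.0937] [0.4447 0.2061 0.0939]
cap [461.5 217.8] 74 ztop 0.0998 [0.4225 0.4236 0.0977] [0.4228 0.4234 0.0985]
cap [368.5 251.5] 95 ztop 0.1452 [0.6156 0.2281 0.1436] [0.6153 0.2279 0.1437]
cap [233.2 152.6] 104 ztop 0.1444 [0.6169 0.2262 0.1425] [0.6173 0.2253 0.1424]
cap [435.5 200. ] 84 ztop 0.1036 [ 0.5278 -0.2337  0.1017] [ 0.5275 -0.234   0.1016]
cap [357.1 208.4] 96 ztop 0.1025 [ 0.5047 -0.0541  0.1009] [ 0.5055 -0.0537  0.1004]
cap [243.7 231.7] 93 ztop 0.094 [0.4471 0.2031 0.0923] [0.4462 0.2035 0.0918]
cap [145.4 239.2] 104 ztop 0.0978 [0.425  0.4216 0.0959] [0.4253 0.4217 0.0961]
```

View pics/w7.png

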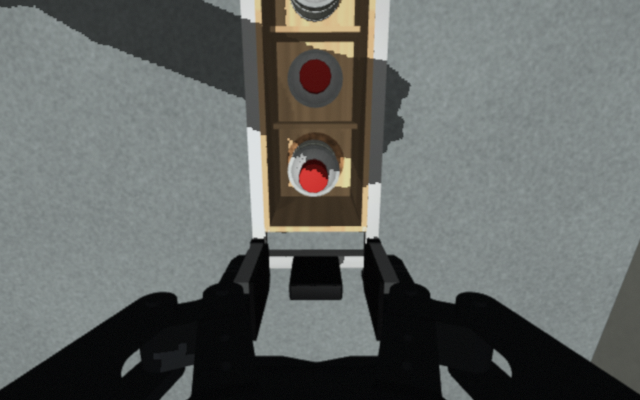

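View pics/s7.png

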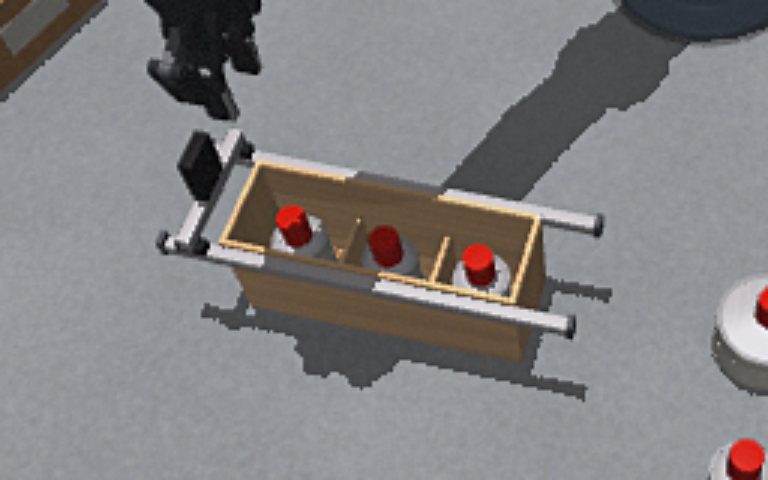

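The tin stands upright with its cap at (0.526,-0.233). It's about 2 mm off centre, with its top at 0.102 m like its neighbours. Now I'll shut the fingers, go behind the grip and push it.

Run:
```python
from h import *
plan((.5406,-.3374,.27,7.6),(.5406,-.3374,.15,7.6))
```

```text
now [ 0.526  -0.2312  0.2737] yaw 7.6 clk 15.62 w 0.0408
(0.5406, -0.3374, 0.27, 7.6) shift [0.02 4.29 0.15] turn [ 0.01 -0.01 -0.  ] dist 0.107
(0.5406, -0.3374, 0.15, 7.6) shift [0.  0.  4.8] turn [0. 0. 0.] dist 0.12
```

Emit:
{"method": "carry_out", "body": {"commands": [[0, 0, 0.6, 0, 0, 0, 0], [0, 0, 1.4, 0, 0, 0, 0], [0, 0, 2.2, 0, 0, 0, 0], [0, 0, 3.0, 0, 0, 0, 0], [0, 0, 3.8, 0, 0, 0, 0], [0, 0, 4.3, 0, 0, 0, 0], [0, 0, 4.3, 0, 0, 0, 0], [0, 0, 4.3, 0, 0, 0, 0], [0, 0, 4.3, 0, 0, 0, 0]]}}

```text
clock: 16.37
ee_pos: [0.5402, -0.3364, 0.2727]
ee_rot: [-3.133, -0.21, 0.001]
ft_force: [-0.3, 0.3, 0.9]
grip_width: -0.0002
```

Run:
```python
from h import *
s=arm.get_state()
p=arm.read_camera("wrist");save(p,"w8"); P=cloud(p,pose(p,s))
m=(P[...,2]>.17)&(P[...,2]<.195)&(P[...,1]>-.33)
q=P[m]; 
if len(q): print(len(q),cv2.minAreaRect(q[:,:2].astype(np.float32)))
plan((.5406,-.3374,.15,7.6))
```

```text
1383 ((0.5355292558670044, -0.29864051938056946), (0.039494410157203674, 0.013965078629553318), 7.716401100158691)
now [ 0.5404 -0.3361  0.2731] yaw 7.72 clk 16.42 w -0.0002
(0.5406, -0.3374, 0.15, 7.6) shift [0.   0.06 4.92] turn [-0.01  0.    0.02] dist 0.123
```

View pics/w8.png

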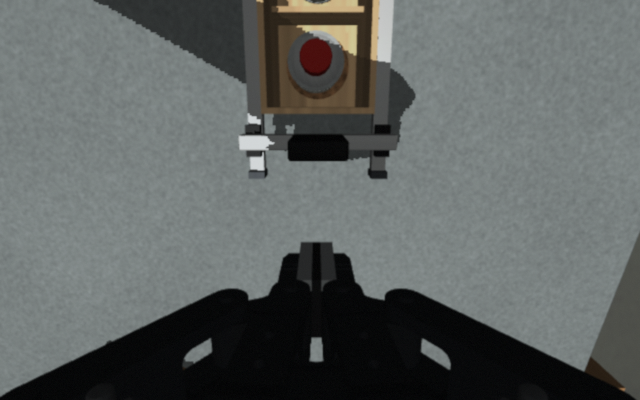

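The grip at (318,147) is straight ahead of the shut fingers, centred sideways. I'll lower and push slowly.

Emit:
{"method": "carry_out", "body": {"commands": [[0, 0, 0.06, 0.8, 0, 0, 0], [0, 0, 0.06, 1.8, 0, 0, 0], [0, 0, 0.06, 2.8, 0, 0, 0], [0, 0, 0.06, 3.8, 0, 0, 0], [0, 0, 0.06, 4.5, 0, 0, 0], [0, 0, 0.06, 4.9, 0, 0, 0], [0, 0, 0.06, 4.9, 0, 0, 0], [0, 0, 0.06, 4.9, 0, 0, 0], [0, 0, 0.06, 4.9, 0, 0, 0]]}}

```text
clock: 17.17
ee_pos: [0.5415, -0.3393, 0.1525]
ee_rot: [3.133, 0.209, 0.004]
ft_force: [-0.6, -0.0, 0.8]
grip_width: -0.0
```

Emit:
{"method": "carry_out", "body": {"commands": [[0, 0, -0.3, 0, 0, 0, 0], [0, 0, -0.6, 0, 0, 0, 0], [0, 0, -0.9, 0, 0, 0, 0], [0, 0, -1.2, 0, 0, 0, 0], [0, 0, -1.6, 0, 0, 0, 0], [0, 0, -2.1, 0, 0, 0, 0], [0, 0, -2.6, 0, 0, 0, 0], [0, 0, -3.1, 0, 0, 0, 0], [0, 0, -3.6, 0, 0, 0, 0], [0, 0, -4.1, 0, 0, 0, 0]]}}

```text
clock: 18.0
ee_pos: [0.5267, -0.2363, 0.1509]
ee_rot: [3.134, 0.209, 0.0]
ft_force: [0.7, -2.3, 1.4]
grip_width: -0.0001
```

Run:
```python
from h import *
plan((.4966,-.0107,.15,7.6))
p=arm.read_camera("wrist");save(p,"w9")
```

```text
now [ 0.5267 -0.2363  0.1509] yaw 7.62 clk 18.0 w -0.0001
(0.4966, -0.0107, 0.15, 7.6) shift [ 0.01 -9.1   0.03] turn [ 0. -0.  0.] dist 0.228
```

View pics/w9.png

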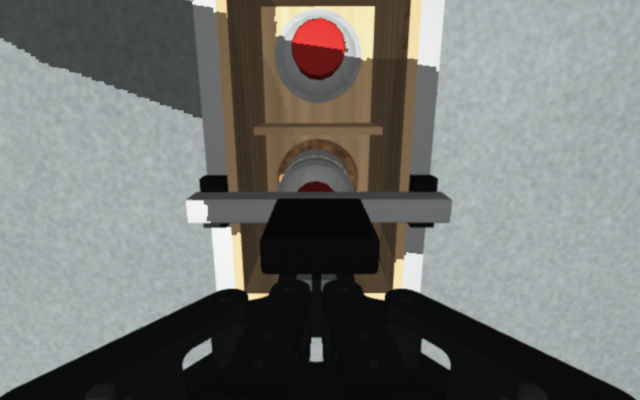

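The grip at (320,235) is being pushed squarely with about 2 N, and the bar passes over the tin. I'll go on to the far end.

Emit:
{"method": "carry_out", "body": {"commands": [[0, 0, -0.5, 0, 0, 0, 0], [0, 0, -1.0, 0, 0, 0, 0], [0, 0, -1.5, 0, 0, 0, 0], [0, 0, -2.0, 0, 0, 0, 0], [0, 0, -2.5, 0, 0, 0, 0], [0, 0, -3.0, 0, 0, 0, 0], [0, 0, -3.5, 0, 0, 0, 0], [0, 0, -4.0, 0, 0, 0, 0], [0, 0, -4.5, 0, 0, 0, 0], [0, 0, -5.0, 0, 0, 0, 0]]}}

```text
clock: 18.88
ee_pos: [0.5099, -0.1126, 0.1507]
ee_rot: [3.135, 0.208, -0.001]
ft_force: [0.1, -1.6, 0.2]
grip_width: 0.0001
```

Emit:
{"method": "carry_out", "body": {"commands": [[0, 0, -0.5, 0, 0, 0, 0], [0, 0, -1.0, 0, 0, 0, 0], [0, 0, -1.5, 0, 0, 0, 0], [0, 0, -2.0, 0, 0, 0, 0], [0, 0, -2.5, 0, 0, 0, 0], [0, 0, -3.0, 0, 0, 0, 0], [0, 0, -3.4, 0, 0, 0, 0], [0, 0, -3.7, 0, 0, 0, 0], [0, 0, -3.9, 0, 0, 0, 0], [0, 0, -3.9, 0, 0, 0, 0]]}}

```text
clock: 19.72
ee_pos: [0.4972, -0.0155, 0.1508]
ee_rot: [-3.134, -0.211, 0.0]
ft_force: [-0.2, 0.7, 0.2]
grip_width: -0.0001
```

Run:
```python
from h import *
s=arm.get_state();plan((.4966,-.0107,.15,7.6))
a=np.radians(7.6);uy=np.array([-np.sin(a),np.cos(a)])
g0=np.array([.5355,-.2986])@uy
p=arm.read_camera("wrist");save(p,"w10"); P=cloud(p,pose(p,s))
t=arm.read_camera("scene");save(t,"s10")
for n,X,lo in(("w",P,.175),("s",cloud(t),.165)):
    q=X[(X[...,2]>lo)&(X[...,2]<.19)&(X[...,1]>-.02)&(X[...,1]<.06)&(X[...,0]>.45)&(X[...,0]<.55)]
    if len(q): r=cv2.minAreaRect(q[:,:2].astype(np.float32)); print(n,len(q),r,"moved",np.array(r[0])@uy-g0)
```

```text
now [ 0.4972 -0.0155  0.1508] yaw 7.7 clk 19.72 w -0.0001
(0.4966, -0.0107, 0.15, 7.6) shift [ 0.   -0.19  0.03] turn [-0.01  0.    0.02] dist 0.005
w 6606 ((0.49579036235809326, -0.004878118634223938), (0.04021299257874489, 0.030483314767479897), 7.395824909210205) moved 0.29639354665461387
s 124 ((0.49564358592033386, 0.0029905997216701508), (0.02309400774538517, 0.039852675050497055), 80.72509002685547) moved 0.3042125546926715
```

View pics/w10.png

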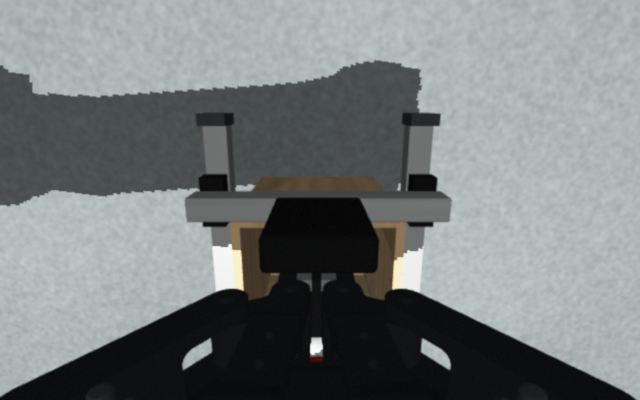

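View pics/s10.png

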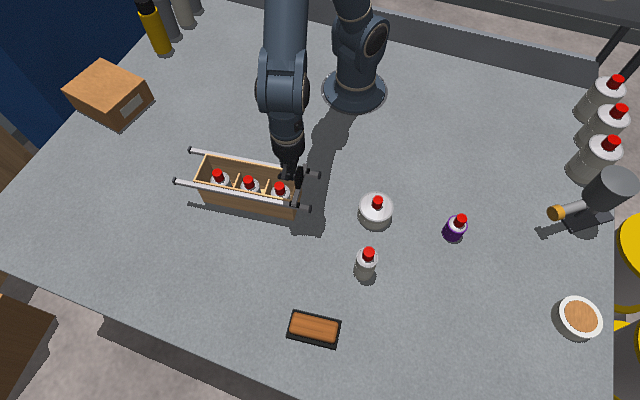

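The bar is past the far end (far face gives about 0.305 m moved), but that's close to the limit. I'll nudge it 8 mm more and back away.

Emit:
{"method": "carry_out", "body": {"commands": [[0, 0, -0.1, 0, 0, 0, 0], [0, 0, -0.2, 0, 0, 0, 0], [0, 0, -0.3, 0, 0, 0, 0], [0, 0, -0.33, 0, 0, 0, 0], [0, 0, -0.33, 0, 0, 0, 0], [0, 0, -0.33, 0, 0, 0, 0]]}}

```text
clock: 20.32
ee_pos: [0.4964, -0.0089, 0.1509]
ee_rot: [-3.135, -0.208, -0.0]
ft_force: [0.5, -0.1, -0.6]
grip_width: -0.0002
```

Emit:
{"method": "carry_out", "body": {"commands": [[0, 0, 0.3, 0, 0, 0, 0], [0, 0, 0.8, 0, 0, 0, 0], [0, 0, 1.2, -0.5, 0, 0, 0], [0, 0, 1.2, -1.5, 0, 0, 0], [0, 0, 1.2, -2.5, 0, 0, 0], [0, 0, 1.6, -3.5, 0, 0, 0], [0, 0, 2.2, -4.5, 0, 0, 0], [0, 0, 2.8, -5.2, 0, 0, 0], [0, 0, 3, -5.5, 0, 0, 0], [0, 0, 3, -5.5, 0, 0, 0]]}}

```text
clock: 21.15
ee_pos: [0.5071, -0.0851, 0.2897]
ee_rot: [3.134, 0.203, 0.005]
ft_force: [0.3, 0.1, -0.7]
grip_width: -0.0001
```

Emit:
{"method": "carry_out", "body": {"commands": [[0, 0, 0, 0, 0, 0, 0], [0, 0, 0, 0, 0, 0, 0], [0, 0, 0, 0, 0, 0, 0], [0, 0, 0, 0, 0, 0, 0], [0, 0, 0, 0, 0, 0, 0]]}}

```text
clock: 21.57
ee_pos: [0.5059, -0.0827, 0.2876]
ee_rot: [-3.134, -0.21, 0.002]
ft_force: [0.1, -0.6, -0.5]
grip_width: -0.0005
```

Run:
```python
from h import *
s=arm.get_state();plan()
a=np.radians(7.6);uy=np.array([-np.sin(a),np.cos(a)])
g0=np.array([.5355,-.2986])@uy
p=arm.read_camera("wrist");save(p,"w11"); P=cloud(p,pose(p,s))
t=arm.read_camera("scene");save(t,"s11")
caps(t,cloud(t))
for n,X,lo in(("w",P,.175),("s",cloud(t),.165)):
    q=X[(X[...,2]>lo)&(X[...,2]<.19)&(X[...,1]>-.02)&(X[...,1]<.06)&(X[...,0]>.45)&(X[...,0]<.55)]
    if len(q): r=cv2.minAreaRect(q[:,:2].astype(np.float32)); print(n,len(q),r,"moved",np.array(r[0])@uy-g0)
```

```text
now [ 0.5059 -0.0827  0.2876] yaw 7.66 clk 21.57 w -0.0005
cap [618.1  77.8] 84 ztop 0.1644 [-0.17    0.7604  0.1624] [-0.1714  0.7596  0.1625]
cap [621.6 107. ] 93 ztop 0.1643 [-0.0493  0.7699  0.1626] [-0.0493  0.7692  0.1628]
cap [613.9 139.1] 107 ztop 0.1642 [0.0803 0.75   0.1622] [0.0803 0.7507 0.1623]
cap [216.5 171.9] 69 ztop 0.1055 [ 0.5237 -0.2301  0.103 ] [ 0.5236 -0.2306  0.1041]
cap [247.4 178.8] 73 ztop 0.1044 [ 0.5134 -0.1418  0.1026] [ 0.5125 -0.1419  0.1029]
cap [377.5 199.5] 68 ztop 0.096 [0.4452 0.2061 0.0938] [0.4447 0.2061 0.0938]
cap [461.5 217.8] 74 ztop 0.1005 [0.4226 0.4235 0.0979] [0.4224 0.4234 0.098 ]
cap [368.5 251.5] 95 ztop 0.1454 [0.6156 0.2281 0.1437] [0.6157 0.2279 0.1437]
w 1401 ((0.494256854057312, 0.008503246121108532), (0.040057405829429626, 0.013648614287376404), 7.801925182342529) moved 0.30986017962216433
s 114 ((0.49392420053482056, 0.009733932092785835), (0.04046179726719856, 0.013971748761832714), 6.804515361785889) moved 0.3111240502365515
```

View pics/w11.png

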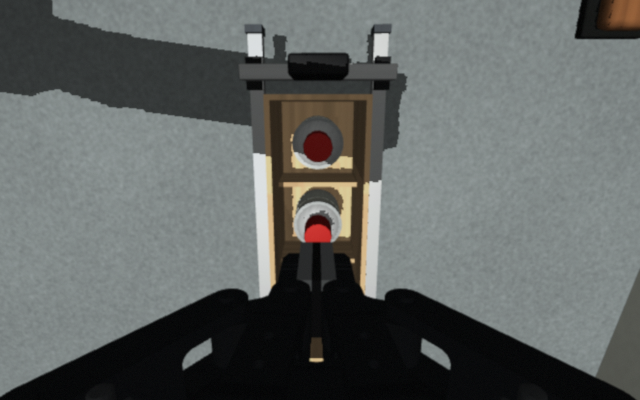

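View pics/s11.png

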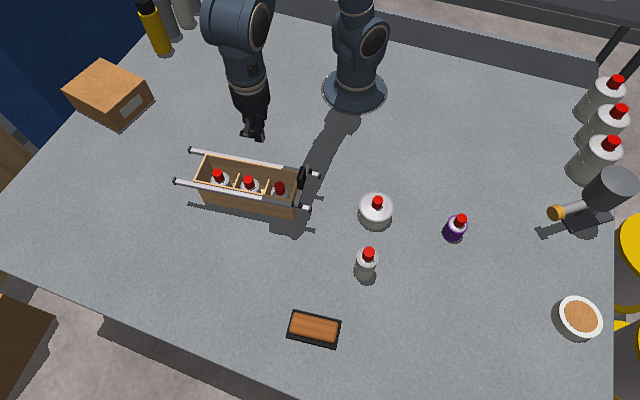

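The bar has moved 0.309–0.311 m from a start of at least 0, the grip is at (318,66) beyond the box end, and the tin hasn't moved. The hand is clear, so I'll hand in.

Run:
```python
from plant import arm
print(arm.hand_in())
```

```text
the job is handed in; nothing more can be done
None
```

I put the 96 mm white tin in the empty compartment, swept the gauge bar past the far end of the box, and handed the job in at about 21.6 s. `arm.hand_in()` gives no verdict, so success rests on my own checks.

- **Tin:** I took it by the cap and lowered it until the wrist force changed from -3.1 to +2.3 N, then let go. I estimate it is 2–3 mm from the compartment's middle. Its top is level with its neighbours at about 0.102 m, and it looks upright.
- **Jaw direction:** I turned the jaws to open along x, not along y as suggested. Along y, the gripper's links would have hit the gauge grip.
- **Gauge:** I pushed it from behind with shut fingers at about 2 N, and nothing blocked it. The wrist and scene cameras show it moved 0.309–0.311 m, so it is at least 0.309 m against the 0.30 m needed, since it started at or above 0. That is good to about 2 mm.
- **Surroundings:** The arm ended raised with all contacts released. The purple, tall and wide tins are where they were.

The cameras differed by up to 4 mm on the tin's cap position, which is well inside the 25 mm tolerance. No check failed.

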